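# Gauge the glaze on the test plate

## Task

Check the glaze on the plate clamped to the banding wheel: lift the lidded pot off the plate by its arch handle and set it down gently, upright, in the middle of the cork mat. Then take the orange gauge out of its slanted holder and hold it upright with its sprung tip on the blue spot that the pot was covering, pressed lightly so that the tip is pushed about half way in and not to its stop. Finish while still holding the gauge there, do not let go or put it back, and leave the mug, bowl and eraser where they are.

Things in the scene. Friction and masses are not known exactly. Their poses are not given: they have to be found in the camera images.
- wheel: Fixed banding wheel (it does not turn): dark foot 130 mm across, aluminium head 190 mm across, and clamped on it a flat white glazed plate 170 mm across with a yellow line near its edge. Origin under the middle of the foot, on the table; the plate's level top is 90 mm above it.
- spot (a point): Centre of the flat blue spot, 20 mm across, painted on the plate's top, 28 mm from the wheel's axis along the wheel's own x. Hidden under the pot at the start; the wheel's yaw may be anything.
- pot: Loose white lidded pot with flowers, about 0.35 kg, standing on the plate over the spot. Foot 72 mm, belly 92 mm across, small lid knob up to 84 mm above the underside. Origin at the centre of its underside, z up. A rigid green arch handle rises over it in the pot's y-z plane.
- pot_handle (a point): Centre of the straight top bar of the pot's arch handle: a round bar 12 mm thick and 56 mm long along the pot's y, its centre 125 mm above the pot's underside. Pinch it from above, closing along the pot's x. Clear space of about 35 mm under the bar above the lid knob.
- mat: Fixed round cork mat, 150 mm across, 8 mm thick, flat on the table, on one side of the wheel (left or right). Origin at the centre of its underside.
- holder: Fixed grey plastic gauge holder on the table, on the other side of the wheel from the mat: base 100 x 88 mm, and a 70 x 70 x 30 mm block whose top leans 0.35 rad (20 degrees) towards the holder's -x (roughly towards the robot), with a 25 mm square through hole. Origin on the table.
- holder_mouth (a point): Centre of the hole's mouth on the holder block's slanted top, 65 mm above the table.
- gauge: Loose 0.15 kg pen-type gauge in the holder's hole. Its z runs up from tip to top and leans with the holder, 0.35 rad; pull it 50 mm along z to be clear. Origin: underside centre of the black 36 x 36 x 6 mm flange that rests on the block. Above it an orange square grip, 26 x 26 mm, 6 to 62 mm above the origin; below a 22 mm square nose to 28 mm under the origin, then the steel tip.
- gauge_grip (a point): Middle of the gauge's orange grip, on its axis, 32 mm above the gauge's origin; grip across two facing flat sides (26 mm), closing along the gauge's x or y.
- gauge_tip (a point): End of the gauge's round steel tip (8 mm thick), on its axis, 48 mm below the gauge's origin and 80 mm below gauge_grip while not pressed. The tip slides up into the gauge when pressed.
- plunger (a joint): How far the sprung tip is pushed in: 0 fully out, 0.012 m at its stop. It starts to move at 1.25 N, takes 2.75 N at 6 mm and 4.25 N at the stop.
- mug: Bystander: white flowered mug, 92 mm across, 75 mm high, side handle; origin at its underside centre.
- bowl: Bystander: green bowl, 120 mm across, 50 mm high; origin at its underside centre.
- eraser: Bystander: small white eraser 55 x 22 x 14 mm lying on the table beyond the wheel; origin at its underside centre.
Things that resemble listed ones, but are neither listed nor needed, are in the scene too. Of the things that look like the gauge, the largest one is meant.

How it is judged:
By the outcome, as a careful person would: the job done as asked, in the order asked, and still so for the second after the job is handed in, while the arm keeps its last pose, push and grip.
It also fails if it takes over 56 s, if anything falls off the work surface, if the arm or the gripper's body presses on something with over 40 N, if the wrist force passes 120 N, or if a joint passes its speed limit or range.

## Robot

A 6-joint arm with a two-finger parallel gripper is mounted at the origin on the work surface. World frame = base frame: x ahead of the robot, y to its left, z up, the work surface at z = 0. Lengths are in m, angles in rad, forces in N, time in s.
With the tool pointing down it reaches from about 0.225 to 0.875 m from the base axis. Payload 3.4 kg.
Tool frame: the origin (TCP) lies at the very end of the fingers, on their centre line; the grasp point (between the pads) lies 19 mm behind it (manip.tcp_to_grasp is the distance from the TCP to the grasp point, in m); z points along the fingers, y is the line along which they close (so a half turn about z gives the same grasp; the last joint's range is limited). The gripper opens to 85 mm and grips with 20 to 120 N. Pads are 22 mm wide; open, the fingers measure 114 mm over their backs; the gripper's body (76 mm by 85 mm) begins 54 mm behind the grasp point. The pads swing forward as they close: fully open they stand 13 mm farther back than shut.
Start: joints at [-1.293, 0.276, 1.505, -0, 1.361, -0.121], TCP at [0.223, -0.53, 0.231] pointing down, gripper open.
Joint ranges: [-2.89, 2.89], [-0.75, 2.08], [0.22, 2.7], [-1.18, 4.32], [0.11, 2.71], [-2.7, 2.7]. Speed limits (rad/s): [2.57, 2.57, 3.14, 3.14, 3.14, 3.14].

## Interface

Orientations are given as a unit quaternion [w, x, y, z].
In Python, from rig import status, get_image, job, manip gives the robot as it stands.
- The arm moves only by the tool apply_moves, never from a script. Its arguments are lists of equal length, an entry for each row: "xyz": the shift along the tool's x, y, z each as a share of 0.3 m, from -1 to 1, a list of three; "rot": the turn, a rotation vector about the tool's x, y, z each as a share of 60 degrees, from -1 to 1, a list of three; "hand": the opening, from -1 (shut) to 1 (fully open). A call has 1 to 8 rows; each row shifts and turns the commanded pose from where the row before left it, along the tool's axes as they then stand; what a row does not reach is not made up. A row lasts 1/8 s, in which the tool goes at most 62.5 mm and 10.7 degrees, less where a joint would pass 70% of its speed; a pose out of reach is approached as far as the arm can. A call with a number of a shift or a turn outside -1 to 1 is refused whole. A call with a gripper value outside its range is refused whole. The fingers move at their own pace and stop on an object; "force" is the grip in N (left out, the last holds). Time passes only in rows, so rows that do not move let the fingers close. It gives the time, the measured TCP pose, the force, the opening and the grip force at its end, in the units of the state.
- status.get_state(): the state, without advancing time (a new reading comes with each control period).
- get_image(name): name is "scene" or "side" or "wrist"; returns a dict with "pixels" (400x640x3 uint8, red, green, blue), "fovy" (degrees; the focal length in pixels is half the picture's height over the tangent of half this angle, whatever the lens; pixels are square), "cx", "cy" (the principal point, pixels), "dist" ([k1, k2, p1, p2, k3] as OpenCV has them; the pictures are not rectified), "origin" and "orientation" of the camera in the world; the wrist camera has in their place "tool_from_camera" (4x4, takes a point from camera to tool coordinates, whose origin is the TCP and whose axes are the flange's). Camera axes: x right, y down, z forward; pixel columns grow to the right and rows downward; lengths in m; the calibration is good to about 2 mm. A picture is of the moment at which its call begins: read the wrist's pose just before it. There is no depth.
- job.sign_off(): hands the job in; it is judged then, once.
The state is a dict: "clock": time; "qpos": joint angles; "qd": joint speeds; "effort": joint torques, N m; "position": TCP position; "ee_rot": TCP orientation; "contact_force": force on the tool from outside, world axes, zero at the start; "moment": the same for the moment, N m; "width": finger opening in m; "gripper_force": force on a finger pad.
Only numpy, scipy, OpenCV 4.12 (cv2) and the standard library are available. Lean on these libraries where they do the work, as an engineer would, in place of code of your own. Each camera call takes 0.05 s, during which the arm holds its last target. There are 200 camera calls.

## Working session

There is one attempt and no reset: what is moved stays moved. The work goes in short steps, Python scripts to look and compute and a tool call to move; the robot and the scene stay as the last step left them, time stands still between calls to the robot, and variables do not carry over. Pictures are saved under pics/ and viewed, at most 11 in all, crops included, and the job is handed in when it is done.

Besides the shell and the picture viewer there is one more tool, called after "Emit:" as name(argument=value, ...), one argument or row to a line, values as JSON. apply_moves: Moves the arm, as the interface text tells. Its arguments: {"type":"object","properties":{"xyz":{"type":"array","items":{"type":"array","items":{"type":"number","minimum":-1,"maximum":1}}},"rot":{"type":"array","items":{"type":"array","items":{"type":"number","minimum":-1,"maximum":1}}},"hand":{"type":"array","items":{"type":"number"}},"force":{"type":"number"}},"required":["xyz","rot","hand"]}

```bash
ls; mkdir -p pics; cat > h.py <<'E'
import numpy as np, cv2, pickle
from scipy.spatial.transform import Rotation as R
from rig import status, get_image, job, manip
def rot(q): return R.from_quat(np.r_[q[1:],q[0]])
def snap(n,fn):
    s=status.get_state(); d=get_image(n); d=dict(d)
    f=200/np.tan(np.radians(d['fovy'])/2)
    d['K']=np.array([[f,0,d['cx']],[0,f,d['cy']],[0,0,1]])
    if 'origin' in d: d['o']=np.array(d['origin']); d['R']=rot(d['orientation']).as_matrix()
    else:
        T=np.eye(4);T[:3,:3]=rot(s['ee_rot']).as_matrix();T[:3,3]=s['position'];T=T@np.array(d['tool_from_camera']);d['o']=T[:3,3];d['R']=T[:3,:3]
    cv2.imwrite('pics/'+fn+'.png',np.array(d['pixels'])[:,:,::-1]); pickle.dump(d,open('pics/'+fn+'.pkl','wb')); return d
def load(fn): return pickle.load(open('pics/'+fn+'.pkl','rb'))
def ray(d,uv):
    p=cv2.undistortPoints(np.array(uv,float).reshape(-1,1,2),d['K'],np.array(d['dist'],float)).reshape(-1,2)
    return np.c_[p,np.ones(len(p))]@d['R'].T
def onz(d,uv,z):
    r=ray(d,uv); return d['o']+r*((z-d['o'][2])/r[:,2])[:,None]
def proj(d,P):
    return cv2.projectPoints((np.atleast_2d(P)-d['o'])@d['R'],np.zeros(3),np.zeros(3),d['K'],np.array(d['dist'],float))[0].reshape(-1,2)
def tri(views):
    A=np.zeros((3,3));b=np.zeros(3)
    for d,uv in views:
        r=ray(d,[uv])[0];r/=np.linalg.norm(r);M=np.eye(3)-np.outer(r,r);A+=M;b+=M@d['o']
    return np.linalg.solve(A,b)
def plan(pos,Rm,cur=None):
    "tool-frame shift (share) and rotvec (share) from current commanded/measured pose"
    s=status.get_state(); Rc=rot(s['ee_rot']).as_matrix() if cur is None else cur[1]; p=np.array(s['position']) if cur is None else cur[0]
    return (Rc.T@(np.array(pos)-p)/0.3).round(4), (R.from_matrix(Rc.T@Rm).as_rotvec()/np.radians(60)).round(4)
E
python3 - <<'E'
from h import *
np.set_printoptions(precision=4,suppress=True)
for n in ['scene','side','wrist']:
    d=snap(n,n+'0'); print(n,d['o'],d['R'].tolist(),d['fovy'])
s=status.get_state(); print(s); print(manip.tcp_to_grasp, [x for x in dir(manip) if x[0]!='_'])
a=[cv2.imread(f'pics/{n}0.png') for n in ['scene','side']]
E
```

```text
pics
scene [1.1249 0.3358 0.8059] [[-0.5738581437311918, 0.5499170719453597, -0.6068591639387452], [0.8187450611877509, 0.4020057877025299, -0.4099364236492461], [0.01852985844674815, -0.7321082984345352, -0.6809361818182618]] 53.930161186671754
side [0.2747 0.6664 0.9696] [[-0.9341577319470334, -0.24730655391800188, 0.25727184111903295], [-0.35661073098928403, 0.6738863322030527, -0.6470749553283648], [-0.013346100061928753, -0.6962159719936905, -0.7177082986520483]] 45.50799270915416
wrist [ 0.298  -0.4993  0.3735] [[0.38843008846301796, -0.8736187321298076, -0.2931081323479756], [-0.9214771791510669, -0.3687281440463989, -0.12214484881438159], [-0.0013691896881681792, 0.31753718941252274, -0.948244830547255]] 63.980708046394795
{'clock': 0.15, 'qpos': array([-1.293 ,  0.2765,  1.5058, -0.    ,  1.3607, -0.121 ]), 'qd': array([-0.0002, -0.0011, -0.0052,  0.0009,  0.0003, -0.0014]), 'effort': array([  0.0011, -41.7145, -24.6032,  -0.0002,   0.0076,   0.    ]), 'position': array([ 0.2232, -0.5295,  0.2306]), 'ee_rot': array([-0.0007,  0.9802,  0.1981, -0.0001]), 'contact_force': array([0.2413, 0.5125, 0.3709]), 'moment': array([-0.0364, -0.0019, -0.0259]), 'gripper_force': 0.0, 'width': 0.08521143276544088}
0.0187 ['MotionError', 'tcp_to_grasp']
```

View pics/scene0.png

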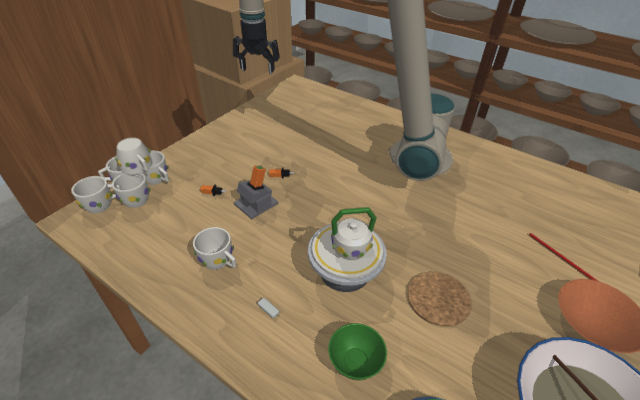

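View pics/side0.png

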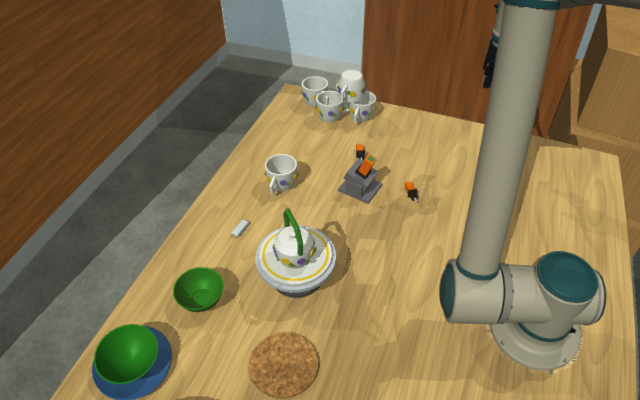

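The scene view shows the pot at about (352,235) with its green handle bar from (339,211) to (373,209). The mat is at (440,298) and the holder at (257,195), with the gauge at (258,176). In the side view the pot is at (293,245), the mat at (283,364) and the gauge at (367,166).

```bash
python3 - <<'E'
from h import *
np.set_printoptions(precision=4,suppress=True)
S=load('scene0');D=load('side0')
def green(d,box):
    x0,y0,x1,y1=box; h=cv2.cvtColor(np.array(d['pixels']),cv2.COLOR_RGB2HSV)
    m=np.zeros(h.shape[:2],np.uint8); m[y0:y1,x0:x1]=cv2.inRange(h,(45,120,30),(80,255,255))[y0:y1,x0:x1]; return m
for d,b in ((S,(325,200,385,240)),(D,(275,200,310,260))):
    ys,xs=np.nonzero(green(d,b)); print(len(xs),xs.min(),xs.max(),ys.min(),ys.max())
print('bar A',tri([(S,(339,211)),(D,(302,247))]),'bar B',tri([(S,(373,209)),(D,(287,212))]))
print('bar A',tri([(S,(339,211)),(D,(287,212))]),'bar B',tri([(S,(373,209)),(D,(302,247))]))
for d,m,g in ((S,(440,298),(258,176)),(D,(283,364),(367,166))): print('mat',onz(d,[m],.008))
print('gauge',tri([(S,(258,177)),(D,(367,167))]))
print('plate c',onz(S,[(347,252)],.09),onz(D,[(296,257)],.09))
a=cv2.resize(cv2.imread('pics/scene0.png')[155:275,225:395],None,fx=4,fy=4,interpolation=2)[:, :]
b=cv2.resize(cv2.imread('pics/side0.png')[140:290,250:400],None,fx=4,fy=4,interpolation=2)
cv2.imwrite('pics/c1.png',a); cv2.imwrite('pics/c2.png',b)
print(plan([.30,-.16,.42],R.from_euler('xz',[180,0],degrees=True).as_matrix()))
E
```

```text
295 332 375 208 233
263 284 302 209 254
bar A [0.5475 0.0271 0.1428] bar B [0.5723 0.0897 0.255 ]
bar A [0.591  0.0315 0.2105] bar B [0.5297 0.0887 0.193 ]
mat [[0.5156 0.2812 0.008 ]]
mat [[0.5093 0.2776 0.008 ]]
gauge [ 0.5003 -0.297   0.0903]
plate c [[0.5867 0.0574 0.09  ]] [[0.5657 0.0576 0.09  ]]
(array([ 0.7144, -1.0364, -0.6297]), array([-0.0014,  0.0001,  0.3809]))
```

Emit:
apply_moves(
  xyz=[
    [0,0,-0.1],
    [0,0,-0.1],
    [0,0,-0.1],
    [0.13,-0.16,-0.02],
    [0.13,-0.16,-0.02],
    [0.13,-0.16,-0.02],
    [0.13,-0.16,-0.02],
    [0.13,-0.16,-0.02],
  ],
  rot=[
    [0,0,0.127],
    [0,0,0.127],
    [0,0,0.127],
    [0,0,0],
    [0,0,0],
    [0,0,0],
    [0,0,0],
    [0,0,0],
  ],
  hand=[1,1,1,1,1,1,1,1],
  force=40,
)

```text
clock: 1.15
position: [0.4192, -0.2882, 0.3513]
ee_rot: [0.0, 1.0, -0.0, 0.0]
contact_force: [0.4, -0.1, -0.4]
width: 0.0854
gripper_force: 0.0
```

```bash
python3 - <<'E'
from h import *
snap('wrist','w1')
E
```

Emit:
apply_moves(
  xyz=[
    [0.01,-0.19,-0.03],
    [0.01,-0.19,-0.03],
    [0.01,-0.19,-0.03],
    [0.01,-0.19,-0.03],
    [0.01,-0.19,-0.03],
    [0.01,-0.19,-0.03],
    [0,0,0],
    [0,0,0],
  ],
  rot=[
    [0,0,0],
    [0,0,0],
    [0,0,0],
    [0,0,0],
    [0,0,0],
    [0,0,0],
    [0,0,0],
    [0,0,0],
  ],
  hand=[1,1,1,1,1,1,1,1],
)

```text
clock: 2.2
position: [0.4362, 0.0517, 0.4049]
ee_rot: [0.001, 1.0, 0.0, -0.0]
contact_force: [0.7, 0.5, 0.1]
width: 0.0855
gripper_force: 0.0
```

```bash
python3 - <<'E'
from h import *
snap('wrist','w2')
a=np.vstack([cv2.imread('pics/w1.png'),cv2.imread('pics/w2.png')])
cv2.imwrite('pics/w12.png',cv2.resize(a,None,fx=.75,fy=.75,interpolation=3))
E
```

```text
(no output)
```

View pics/w12.png

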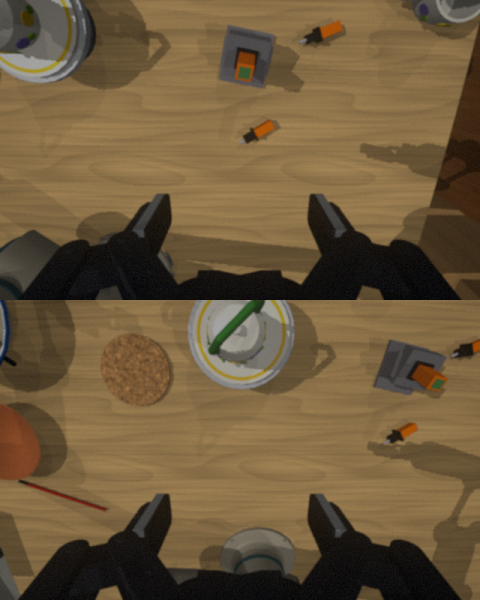

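The top half (w1) shows the holder and gauge at about (327,88) in full pixels, with two small decoys beside it. The bottom half (w2) shows the mat at about (181,93), the pot at (320,40) with its bar diagonal, and the holder on the right. I'll move so the pot sits in the middle of the view.

Emit:
apply_moves(
  xyz=[
    [0.15,0,0.0],
    [0.15,0,0],
    [0.12,0,0],
    [0,0,0],
    [0,0,0],
  ],
  rot=[
    [0,0,0],
    [0,0,0],
    [0,0,0],
    [0,0,0],
    [0,0,0],
  ],
  hand=[1,1,1,1,1],
)

```text
clock: 2.88
position: [0.5618, 0.0505, 0.4048]
ee_rot: [0.0, 1.0, -0.001, -0.001]
contact_force: [-0.4, 0.4, 0.3]
width: 0.0858
gripper_force: 0.0
```

```bash
cat > m1.py <<'E'
from h import *
np.set_printoptions(precision=4,suppress=True)
snap('wrist','w3')
for n in ('w2','w3'):
    d=load(n);im=np.array(d['pixels']);h=cv2.cvtColor(im,cv2.COLOR_RGB2HSV)
    g=cv2.inRange(h,(40,100,30),(85,255,255))
    cs=[c for c in cv2.findContours(g,0,1)[0] if cv2.contourArea(c)>150]
    for c in cs:
        (cx,cy),wh,a=cv2.minAreaRect(c); bx=cv2.boxPoints(((cx,cy),wh,a))
        l=bx if np.linalg.norm(bx[0]-bx[1])<np.linalg.norm(bx[1]-bx[2]) else np.roll(bx,1,0)
        e=onz(d,[(l[0]+l[1])/2,(l[2]+l[3])/2,(cx,cy)],.215)
        print(n,'green',(cx,cy),wh,'ends@.215',e.round(4).tolist(),'len',np.linalg.norm(e[0]-e[1]),'ang',np.degrees(np.arctan2(*(e[1]-e[0])[1::-1])))
    y=cv2.inRange(h,(20,110,120),(32,255,255)); 
    ys,xs=np.nonzero(y); p=onz(d,np.c_[xs,ys],.09); k=np.linalg.norm(p[:,:2]-[.575,.057],axis=1); 
    p=p[(k<.11)&(k>.05)][:,:2]
    for _ in range(4):
        s=np.linalg.lstsq(np.c_[2*p,np.ones(len(p))],(p**2).sum(1),rcond=None)[0]; c=s[:2]; r=np.sqrt(s[2]+c@c); res=np.linalg.norm(p-c,axis=1)-r
        p=p[abs(res)<max(.003,np.std(res)*1.5)]
    print(n,'yellow circle',c,r,len(p),res.std())
    cv2.imwrite(f'pics/{n}g.png',np.hstack([g,y]))
a=cv2.imread('pics/w3.png'); cv2.imwrite('pics/w3v.png',a)
E
python3 m1.py
```

```text
w2 green (313.9493408203125, 33.47753143310547) (17.021745681762695, 99.69137573242188) ends@.215 [[0.5366, 0.0889, 0.215], [0.598, 0.0227, 0.215], [0.5681, 0.0548, 0.215]] len 0.09028378016781045 ang -47.136334498245894
w2 yellow circle [0.5727 0.0469] 0.07485097734810232 1099 0.0015292497580354392
w3 green (314.70196533203125, 155.71092224121094) (14.907208442687988, 86.3081283569336) ends@.215 [[0.5441, 0.0874, 0.215], [0.6075, 0.0214, 0.215], [0.5767, 0.0534, 0.215]] len 0.0915755925083224 ang -46.15647186188304
w3 green (215.0, 23.5) (47.0, 84.0) ends@.215 [[0.7032, 0.1857, 0.215], [0.7022, 0.1065, 0.215], [0.7027, 0.146, 0.215]] len 0.07913718448413352 ang -90.70901319859162
w3 green (64.5, 6.0) (12.0, 59.0) ends@.215 [[0.7214, 0.3158, 0.215], [0.7196, 0.2585, 0.215], [0.7204, 0.287, 0.215]] len 0.05733751286226644 ang -91.75390997087426
w3 yellow circle [0.5726 0.0469] 0.07488065894563256 1098 0.001498036927815987
```

View pics/w3.png

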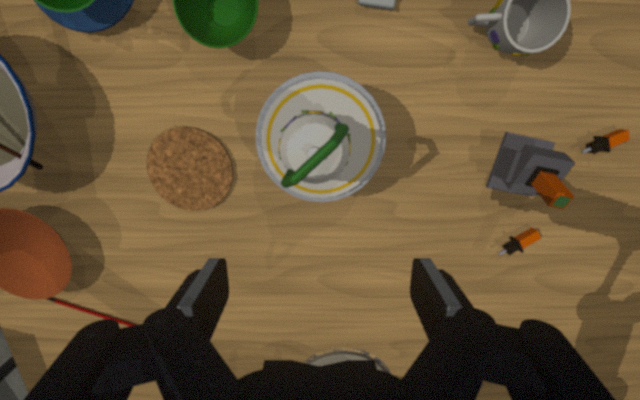

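```bash
python3 - <<'E'
from h import *
np.set_printoptions(precision=4,suppress=True)
u=np.array([np.cos(np.radians(-46.5)),np.sin(np.radians(-46.5)),0])
c=np.array([.5724,.0541,.215])
for n,x0,y0,w,hh,f in (('w3',270,100,100,100,4),('scene0',320,195,100,100,4),('side0',250,195,100,100,4),('w2',260,0,100,100,4)):
    d=load(n); P=proj(d,np.array([c-.028*u,c,c+.028*u,c-[0,0,.041],c-[0,0,.125]])); print(n,P.tolist())
    im=cv2.resize(np.ascontiguousarray(np.array(d['pixels'])[y0:y0+hh,x0:x0+w,::-1]),None,fx=3,fy=3,interpolation=2)
    for p in P: cv2.circle(im,tuple(int(v) for v in (p-[x0,y0])*3+1),3,(0,0,255),-1)
    cv2.imwrite('pics/z_%s.png'%n,im)
I=[cv2.imread('pics/z_%s.png'%n) for n in ('w3','scene0','side0','w2')]
cv2.imwrite('pics/z.png',np.vstack([np.hstack(I[:2]),np.hstack(I[2:])]))
d=load('w3');h=cv2.cvtColor(np.array(d['pixels']),cv2.COLOR_RGB2HSV)
for n,b in (('w3',(130,110,250,225)),('w2',(120,30,245,150))):
    d=load(n);im=np.array(d['pixels']).astype(float)
    x0,y0,x1,y1=b; g=im[y0:y1,x0:x1].mean(2); v=cv2.GaussianBlur(abs(g-cv2.GaussianBlur(g,(0,0),3)),(0,0),3)
    hs=cv2.cvtColor(np.array(d['pixels']),cv2.COLOR_RGB2HSV)[y0:y1,x0:x1]
    m=(hs[...,0]<15).astype(np.uint8)*255; m=cv2.morphologyEx(cv2.medianBlur(m,5),cv2.MORPH_CLOSE,np.ones((9,9)))
    c=max(cv2.findContours(m,0,1)[0],key=cv2.contourArea); hl=c[:,0,:]+[x0,y0]; p=onz(d,hl,.008)[:,:2]
    (cx,cy),r=cv2.minEnclosingCircle((p*1000).astype(np.float32)); print(n,'mat',cx,cy,r,p.mean(0))
E
```

```text
w3 [[295.3127196062871, 177.45348990767843], [314.08298196241054, 159.74796276464534], [333.5395420116401, 141.41222351349938], [314.5715546344332, 152.44063490905918], [315.31254377093575, 141.36471854086383]]
scene0 [[365.68180360514884, 208.79650062998985], [353.1155896293644, 209.94244028093115], [340.4464491203369, 211.09743879063086], [351.67400771939714, 223.10641505705868], [348.98585751689706, 247.62379568081735]]
side0 [[295.9852759417114, 228.22909825240208], [291.25811488128807, 219.07100884777728], [286.6989688990754, 210.230416105133], [292.17349046983156, 231.57494713454088], [293.9057870682611, 255.05766298409833]]
w2 [[293.55411854450296, 50.658262676155175], [314.7292408129449, 28.49375369986197], [336.69225623237134, 5.610794822594869], [315.1690298248052, 35.49779044063126], [315.81504120675834, 45.79178065652653]]Traceback (most recent call last):
  File "<stdin>", line 18, in <module>
ValueError: max() iterable argument is empty
```

View pics/z.png

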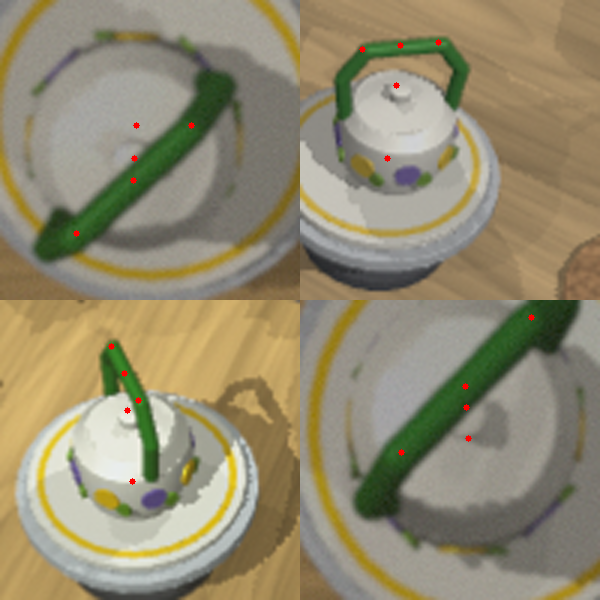

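The projected bar points land on the handle in all four views, to within about 2 mm. Next I'll measure the mat and the holder.

```bash
python3 - <<'E'
from h import *
np.set_printoptions(precision=4,suppress=True)
for n,b,c0 in (('w3',(130,105,250,230),(189,167)),('w2',(120,30,245,150),(181,93))):
    d=load(n);x0,y0,x1,y1=b
    lab=cv2.GaussianBlur(cv2.cvtColor(np.array(d['pixels']),cv2.COLOR_RGB2LAB),(0,0),2)[y0:y1,x0:x1]
    a=lab[...,1]; t,m=cv2.threshold(a,0,255,cv2.THRESH_OTSU); c=max(cv2.findContours(m,0,1)[0],key=cv2.contourArea)
    p=onz(d,c[:,0,:]+[x0,y0],.008)[:,:2]; (cx,cy),r=cv2.minEnclosingCircle((p*1000).astype(np.float32))
    M=cv2.moments(c); print(n,'mat',t,cx,cy,r,onz(d,[(M['m10']/M['m00']+x0,M['m01']/M['m00']+y0)],.008), 'area r px',np.sqrt(M['m00']/np.pi))
print(status.get_state()['qpos'])
# gauge: orange and green-top blobs
for n,b in (('w1',(290,30,380,125)),('w2',(520,30,600,130)),('w3',(500,150,580,215)),('scene0',(245,160,268,192)),('side0',(355,150,380,180))):
    d=load(n);x0,y0,x1,y1=b;h=cv2.cvtColor(np.array(d['pixels']),cv2.COLOR_RGB2HSV)
    for k,lo,hi in (('or',(3,150,60),(18,255,255)),('gr',(40,60,30),(90,255,255))):
        m=np.zeros(h.shape[:2],np.uint8);m[y0:y1,x0:x1]=cv2.inRange(h,lo,hi)[y0:y1,x0:x1]
        cs=cv2.findContours(m,0,1)[0]
        if cs:
            c=max(cs,key=cv2.contourArea); M=cv2.moments(c); print(n,k,cv2.contourArea(c),np.round(cv2.minAreaRect(c)[0],1),np.round(cv2.minAreaRect(c)[1:][0],1),M['m00'] and np.round([M['m10']/M['m00'],M['m01']/M['m00']],1))
E
python3 - <<'E'
import sys; sys.path.insert(0,'.')
import os; os.chdir('.')
import cv2,numpy as np
w1=cv2.imread('pics/w1.png')[20:125,280:385]; w3=cv2.imread('pics/w3.png')[115:220,475:580]
cv2.imwrite('pics/hold.png',cv2.resize(np.hstack([w1,w3]),None,fx=3.8,fy=3.8,interpolation=2))
E
```

```text
w3 mat 135.0 511.0936584472656 275.162109375 74.35298919677734 [[0.5139 0.2751 0.008 ]] area r px 41.122029015497134
w2 mat 135.0 510.7659606933594 275.3052062988281 74.48102569580078 [[0.5137 0.2749 0.008 ]] area r px 45.79155353594941
[-0.0329  0.2158  1.1704 -0.0003  1.7563  1.5399]
w1 or 838.0 [326.9  88.6] [25.1 37.7] [326.7  88.4]
w1 gr 155.5 [325.4  97.1] [13.6 13.2] [325.5  97. ]
w2 or 1035.5 [572.1 104.1] [43.5 28.3] [572.6 104. ]
w2 gr 102.5 [583.4 111.9] [ 9.4 15. ] [583.4 111.9]
w3 or 947.0 [551.5 190. ] [43.5 27. ] [552.3 189.9]
w3 gr 74.5 [561.3 201.3] [ 7.8 14.1] [561.2 201.3]
scene0 or 202.0 [257.  176.9] [12.1 20.6] [257.1 176.8]
scene0 gr 5.0 [259.  166.5] [3.5 2.1] [259.2 166.9]
side0 or 157.0 [366.5 164.5] [10.8 21.4] [365.8 166. ]
side0 gr 11.5 [370.8 158.3] [4.2 3.5] [370.6 158.3]
```

View pics/hold.png

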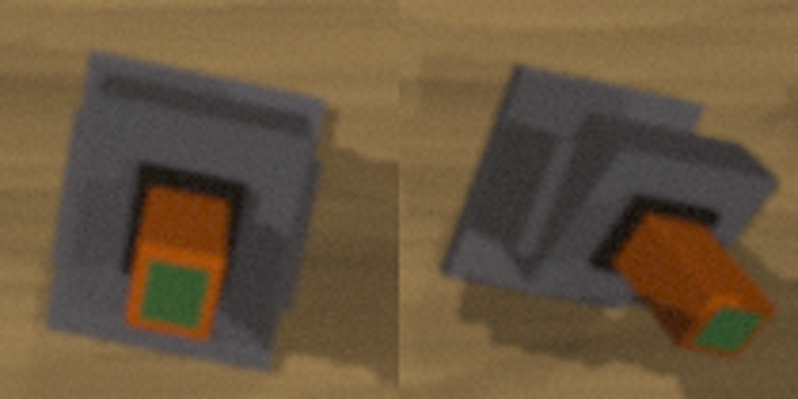

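Emit:
apply_moves(
  xyz=[
    [0,0,0.1],
    [0,0,0.1],
    [0,0,0.1],
    [0,0,0.05],
    [0,0,0],
    [0,0,0],
    [0,0,0],
  ],
  rot=[
    [0,0,0.155],
    [0,0,0.155],
    [0,0,0.155],
    [0,0,0.155],
    [0,0,0.155],
    [0,0,0],
    [0,0,0],
  ],
  hand=[1,1,1,1,1,1,1],
)

```text
clock: 3.8
position: [0.562, 0.0518, 0.3011]
ee_rot: [-0.0, 0.919, -0.394, 0.001]
contact_force: [-0.2, -0.3, -0.5]
width: 0.0857
gripper_force: 0.0
```

The crops show the gauge in the holder leaning towards -x, with its green top face visible at (325,97) in w1 and (561,201) in w3. I'll refine the bar position from this closer view.

```bash
python3 - <<'E'
from h import *
np.set_printoptions(precision=4,suppress=True)
d=snap('wrist','w4'); s=status.get_state()
h=cv2.cvtColor(np.array(d['pixels']),cv2.COLOR_RGB2HSV); g=cv2.inRange(h,(40,100,20),(85,255,255))
c0=np.array([.5724,.0541,.215]); Rt=rot(s['ee_rot']).as_matrix()
print(proj(d,c0), d['o'])
ys,xs=np.nonzero(g); p=onz(d,np.c_[xs,ys],.215); q=(p-np.array([*s['position'][:2],.215]))@Rt
k=np.abs(q[:,0])<.10
for lo in np.arange(-.06,.08,.01):
    m=k&(q[:,0]>=lo)&(q[:,0]<lo+.01)&(abs(q[:,1])<.06)
    if m.sum(): print(round(lo+.005,3),'y mid',((q[m,1].min()+q[m,1].max())/2).round(4),'w',np.ptp(q[m,1]).round(4))
print('c0 in tool',(c0-s['position'])@Rt)
E
```

```text
[[305.2341 197.0378]] [ 0.6177 -0.0086  0.4441]
-0.035 y mid -0.008 w 0.0079
-0.025 y mid -0.0091 w 0.0102
-0.015 y mid -0.0086 w 0.0108
-0.005 y mid -0.0085 w 0.0093
0.005 y mid -0.0084 w 0.0092
0.015 y mid -0.0083 w 0.0091
0.025 y mid -0.0085 w 0.0096
0.035 y mid 0.0068 w 0.0401
0.045 y mid -0.0198 w 0.0325
0.055 y mid -0.0031 w 0.0289
c0 in tool [ 0.0054 -0.0089  0.086 ]
```

Emit:
apply_moves(
  xyz=[
    [0.018,-0.029,0.05],
    [0,0,0.1],
    [0,0,0.1],
    [0,0,0.06],
    [0,0,0.035],
    [0,0,0],
    [0,0,0],
  ],
  rot=[
    [0,0,0],
    [0,0,0],
    [0,0,0],
    [0,0,0],
    [0,0,0],
    [0,0,0],
    [0,0,0],
  ],
  hand=[1,1,1,1,1,1,1],
)

```text
clock: 4.72
position: [0.5731, 0.0541, 0.1974]
ee_rot: [-0.0, 0.919, -0.395, 0.001]
contact_force: [0.6, -0.1, 0.7]
width: 0.0854
gripper_force: 0.0
```

Emit:
apply_moves(
  xyz=[
    [0,0,0],
    [0,0,0],
    [0,0,0],
    [0,0,0],
    [0,0,0],
    [0,0,0],
    [0,0,0],
    [0,0,0],
  ],
  rot=[
    [0,0,0],
    [0,0,0],
    [0,0,0],
    [0,0,0],
    [0,0,0],
    [0,0,0],
    [0,0,0],
    [0,0,0],
  ],
  hand=[0,-0.3,-0.5,-0.7,-1,-1,-1,-1],
  force=50,
)

```text
clock: 5.72
position: [0.5727, 0.0542, 0.197]
ee_rot: [-0.0, 0.919, -0.395, 0.0]
contact_force: [0.5, 1.7, 1.6]
width: 0.0099
gripper_force: 48.7
```

Emit:
apply_moves(
  xyz=[
    [0,0,-0.02],
    [0,0,-0.04],
    [0,0,-0.06],
    [0,0,-0.06],
    [0,0,-0.06],
    [0,0,0],
    [0,0,0],
    [0,0,0],
  ],
  rot=[
    [0,0,0],
    [0,0,0],
    [0,0,0],
    [0,0,0],
    [0,0,0],
    [0,0,0],
    [0,0,0],
    [0,0,0],
  ],
  hand=[-1,-1,-1,-1,-1,-1,-1,-1],
)

```text
clock: 6.72
position: [0.5718, 0.0541, 0.2678]
ee_rot: [0.0, 0.919, -0.395, -0.001]
contact_force: [-0.4, -0.1, -3.3]
width: 0.0103
gripper_force: 48.7
```

```bash
python3 - <<'E'
from h import *
np.set_printoptions(precision=4,suppress=True)
s=status.get_state(); print(s['contact_force'],s['moment'],s['width'],s['qpos'])
p=np.array(s['position']); a=snap('scene','s1'); b=snap('side','d1')
print('dx tool share to mat (pot centre = TCP xy)', plan([.5125,.275,p[2]],rot(s['ee_rot']).as_matrix()))
A=cv2.resize(cv2.imread('pics/s1.png')[150:270,300:400],None,fx=3.9,fy=3.9,interpolation=2);B=cv2.resize(cv2.imread('pics/d1.png')[170:290,250:350],None,fx=3.9,fy=3.9,interpolation=2)
cv2.imwrite('pics/lift.png',np.hstack([A,B]))
E
```

```text
[-0.3714 -0.0691 -3.3015] [-0.0369 -0.0217  0.0026] 0.010279795135428317 [-0.0267  0.2584  1.4397 -0.0002  1.4457  2.3559]
dx tool share to mat (pot centre = TCP xy) (array([-0.6709, -0.3628,  0.001 ]), array([-0.0004, -0.0003, -0.    ]))
```

View pics/lift.png

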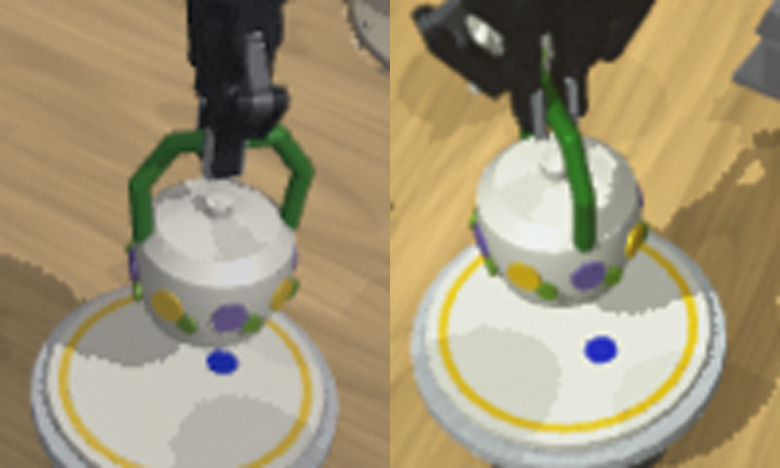

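The pot is gripped centrally, hangs upright, and the load reads 3.3 N. The blue spot is visible at about (222,362) in the left crop and (600,350) - (390,0) in the right one. I'll carry the pot to the mat.

Emit:
apply_moves(
  xyz=[
    [0,0,-0.02],
    [0,0,0],
    [0,0,0],
    [0,0,0],
    [-0.0547,-0.1147,0],
    [-0.0547,-0.1147,0],
    [-0.0547,-0.1147,0],
    [-0.0547,-0.1147,0],
  ],
  rot=[
    [0,0,-0.15],
    [0,0,-0.15],
    [0,0,-0.15],
    [0,0,-0.15],
    [0,0,0],
    [0,0,0],
    [0,0,0],
    [0,0,0],
  ],
  hand=[-1,-1,-1,-1,-1,-1,-1,-1],
)

```text
clock: 7.82
position: [0.5325, 0.2024, 0.2744]
ee_rot: [0.0, 0.996, -0.092, -0.0]
contact_force: [0.6, -0.5, -3.2]
width: 0.0102
gripper_force: 48.8
```

Emit:
apply_moves(
  xyz=[
    [-0.0547,-0.1147,0],
    [-0.0547,-0.1147,0],
    [0,0,0.1],
    [0,0,0.1],
    [0,0,0.1],
    [0,0,0.1],
    [0,0,0.07],
    [0,0,0],
  ],
  rot=[
    [0,0,0],
    [0,0,0],
    [0,0,0],
    [0,0,0],
    [0,0,0],
    [0,0,0],
    [0,0,0],
    [0,0,0],
  ],
  hand=[-1,-1,-1,-1,-1,-1,-1,-1],
)

```text
clock: 8.82
position: [0.5117, 0.2744, 0.1317]
ee_rot: [0.001, 0.996, -0.092, -0.002]
contact_force: [0.2, -1.5, -2.6]
width: 0.01
gripper_force: 48.9
```

Emit:
apply_moves(
  xyz=[
    [0,0,0],
    [0,0,0],
  ],
  rot=[
    [0,0,0],
    [0,0,0],
  ],
  hand=[-1,-1],
)

```text
clock: 9.07
position: [0.5142, 0.2754, 0.1351]
ee_rot: [-0.001, 0.996, -0.092, 0.001]
contact_force: [-0.2, -0.1, -1.6]
width: 0.0102
gripper_force: 48.9
```

Emit:
apply_moves(
  xyz=[
    [0,0,0.02],
    [0,0,0.015],
    [0,0,0.01],
    [0,0,0],
    [0,0,0],
  ],
  rot=[
    [0,0,0],
    [0,0,0],
    [0,0,0],
    [0,0,0],
    [0,0,0],
  ],
  hand=[-1,-1,-1,-1,-1],
)

```text
clock: 9.7
position: [0.5134, 0.2751, 0.1203]
ee_rot: [0.0, 0.996, -0.092, 0.0]
contact_force: [-0.5, 0.3, -2.9]
width: 0.0099
gripper_force: 49.0
```

Emit:
apply_moves(
  xyz=[
    [0,0,0.007],
    [0,0,0],
    [0,0,0],
  ],
  rot=[
    [0,0,0],
    [0,0,0],
    [0,0,0],
  ],
  hand=[-1,-1,-1],
)

```text
clock: 10.07
position: [0.5133, 0.275, 0.1182]
ee_rot: [0.0, 0.996, -0.092, 0.0]
contact_force: [0.3, 1.0, -3.0]
width: 0.01
gripper_force: 49.0
```

Emit:
apply_moves(
  xyz=[
    [0,0,0.004],
    [0,0,0],
    [0,0,0.003],
    [0,0,0],
  ],
  rot=[
    [0,0,0],
    [0,0,0],
    [0,0,0],
    [0,0,0],
  ],
  hand=[-1,-1,-1,-1],
)

```text
clock: 10.58
position: [0.5132, 0.275, 0.116]
ee_rot: [0.0, 0.996, -0.092, -0.0]
contact_force: [-0.8, 0.3, -3.4]
width: 0.0099
gripper_force: 49.0
```

Emit:
apply_moves(
  xyz=[
    [0,0,0.004],
    [0,0,0],
    [0,0,0],
  ],
  rot=[
    [0,0,0],
    [0,0,0],
    [0,0,0],
  ],
  hand=[-1,-1,-1],
)

```text
clock: 10.95
position: [0.5135, 0.2753, 0.1151]
ee_rot: [-0.0, 0.996, -0.092, 0.0]
contact_force: [-0.0, 1.2, -2.0]
width: 0.0103
gripper_force: 49.1
```

Contact is starting: the load has dropped from 3.3 N to 2.0 N. I'll go down slightly further, then release.

Emit:
apply_moves(
  xyz=[
    [0,0,0.003],
    [0,0,0],
    [0,0,0],
  ],
  rot=[
    [0,0,0],
    [0,0,0],
    [0,0,0],
  ],
  hand=[-1,-1,-1],
)

```text
clock: 11.32
position: [0.5139, 0.2756, 0.1149]
ee_rot: [-0.001, 0.996, -0.092, 0.001]
contact_force: [-0.6, 2.1, 5.3]
width: 0.0105
gripper_force: 49.7
```

Emit:
apply_moves(
  xyz=[
    [0,0,0],
    [0,0,0],
    [0,0,0],
    [0,0,0],
    [0,0,0],
    [0,0,0],
    [0,0,0],
  ],
  rot=[
    [0,0,0],
    [0,0,0],
    [0,0,0],
    [0,0,0],
    [0,0,0],
    [0,0,0],
    [0,0,0],
  ],
  hand=[-0.6,-0.2,0.2,0.6,1,1,1],
  force=40,
)

```text
clock: 12.2
position: [0.5133, 0.275, 0.114]
ee_rot: [0.0, 0.996, -0.092, 0.0]
contact_force: [-0.4, 0.5, 0.2]
width: 0.0854
gripper_force: 0.0
```

Emit:
apply_moves(
  xyz=[
    [0,0,-0.04],
    [0,0,-0.1],
    [0,0,-0.15],
    [0,0,-0.15],
    [0,0,-0.15],
    [0,0,-0.15],
    [0,0,-0.12],
    [0,0,0],
  ],
  rot=[
    [0,0,0],
    [0,0,0],
    [0,0,0],
    [0,0,0],
    [0,0,0],
    [0,0,0],
    [0,0,0],
    [0,0,0],
  ],
  hand=[1,1,1,1,1,1,1,1],
)

```text
clock: 13.2
position: [0.5143, 0.2755, 0.3764]
ee_rot: [-0.002, 0.996, -0.092, 0.004]
contact_force: [-0.4, -0.0, -0.7]
width: 0.0853
gripper_force: 0.0
```

```bash
python3 - <<'E'
from h import *
np.set_printoptions(precision=4,suppress=True)
for n,f in (('scene','s2'),('side','d2'),('wrist','w5')):
    d=snap(n,f); h=cv2.cvtColor(np.array(d['pixels']),cv2.COLOR_RGB2HSV)
    m=cv2.inRange(h,(110,150,80),(130,255,255))
    for c in cv2.findContours(m,0,1)[0]:
        if cv2.contourArea(c)>15:
            M=cv2.moments(c); u=(M['m10']/M['m00'],M['m01']/M['m00']); P=onz(d,[u],.09)[0]
            if np.hypot(*(P[:2]-[.5726,.0469]))<.1: print(n,u,cv2.contourArea(c),P)
A=cv2.imread('pics/s2.png')[200:350,380:500];B=cv2.imread('pics/d2.png')[250:400,220:340]
cv2.imwrite('pics/set.png',cv2.resize(np.hstack([A,B]),None,fx=2.5,fy=2.5,interpolation=2))
# gauge fit: triangulate green top centre
V=[(load(n),u) for n,u in (('w1',(325.5,97)),('w2',(583.4,111.9)),('w3',(561.2,201.3)),('side0',(370.6,158.3)))]
print('top', tri(V), tri(V[:3]))
print(status.get_state()['qpos'])
E
```

```text
scene (356.27192982456137, 242.57894736842104) 19.0 [0.5484 0.06   0.09  ]
side (303.7210884353741, 259.3741496598639) 24.5 [0.5464 0.0578 0.09  ]
wrist (479.69309838472833, 97.86637298091041) 113.5 [0.5468 0.0577 0.09  ]
top [ 0.4927 -0.297   0.1242] [ 0.4928 -0.2969  0.1241]
[ 0.3725  0.2453  1.2111 -0.0001  1.6868  2.1268]
```

View pics/set.png

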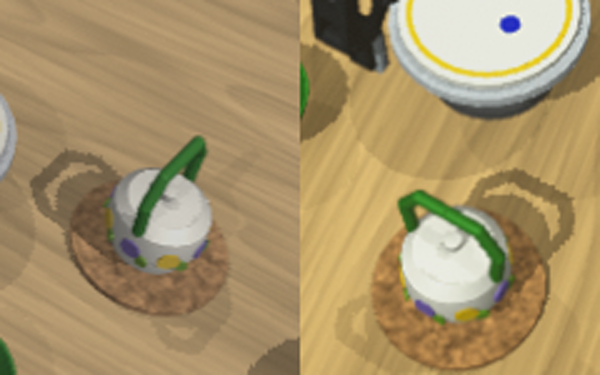

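The pot stands upright in the middle of the mat. The spot is at (0.5467, 0.0578), 28 mm from the axis as expected. Next is the gauge's orientation and then the approach.

```bash
python3 - <<'E'
from h import *
np.set_printoptions(precision=4,suppress=True)
d=load('w1'); c=np.array([(90,50),(325,100),(270,368),(45,325)])/3.8+[280,20]
for z in (.005,.012):
    p=onz(d,c,z)[:,:2]
    for i in range(4):
        e=p[(i+1)%4]-p[i]; print(z,np.degrees(np.arctan2(e[1],e[0])).round(1),np.linalg.norm(e).round(4),end=' | ')
    print(p.mean(0))
h=cv2.cvtColor(np.array(d['pixels']),cv2.COLOR_RGB2HSV)
m=np.zeros((400,640),np.uint8); m[30:125,290:380]=cv2.inRange(h,(40,60,30),(90,255,255))[30:125,290:380]
q=cv2.boxPoints(cv2.minAreaRect(max(cv2.findContours(m,0,1)[0],key=cv2.contourArea)))
p=onz(d,q,.124)[:,:2]; print([(np.degrees(np.arctan2(*(p[(i+1)%4]-p[i])[::-1])).round(1),np.linalg.norm(p[(i+1)%4]-p[i]).round(4)) for i in range(4)])
s=status.get_state()
print(plan([.45,-.29,.30],R.from_euler('xz',[180,-10],degrees=True).as_matrix()))
E
```

```text
0.005 -101.0 0.088 | 0.005 169.8 0.0983 | 0.005 79.5 0.0893 | 0.005 -11.0 0.099 | [ 0.5187 -0.3027]
0.012 -101.0 0.0868 | 0.012 169.8 0.0969 | 0.012 79.5 0.088 | 0.012 -11.0 0.0976 | [ 0.5185 -0.3026]
[(np.float64(-13.1), np.float64(0.0141)), (np.float64(-102.0), np.float64(0.0149)), (np.float64(167.6), np.float64(0.0141)), (np.float64(77.9), np.float64(0.0151))]
(array([0.1383, 1.889 , 0.239 ]), array([ 0.0009,  0.0012, -0.0086]))
```

Emit:
apply_moves(
  xyz=[
    [0.015,0.15,0],
    [0.015,0.19,0],
    [0.015,0.19,0],
    [0.015,0.19,0],
    [0.015,0.19,0],
    [0.015,0.19,0],
    [0.015,0.19,0],
    [0.015,0.19,0],
  ],
  rot=[
    [0,0,0],
    [0,0,0],
    [0,0,0],
    [0,0,0],
    [0,0,0],
    [0,0,0],
    [0,0,0],
    [0,0,0],
  ],
  hand=[1,1,1,1,1,1,1,1],
)

```text
clock: 14.35
position: [0.4666, -0.1695, 0.3704]
ee_rot: [-0.001, 0.996, -0.092, -0.001]
contact_force: [0.4, 0.0, 0.2]
width: 0.0851
gripper_force: 0.0
```

Emit:
apply_moves(
  xyz=[
    [0.015,0.19,0.02],
    [0.015,0.19,0.02],
    [0,0,0.08],
    [0,0,0.08],
    [0,0,0.08],
    [0,0,0],
    [0,0,0],
  ],
  rot=[
    [0,0,0],
    [0,0,0],
    [0,0.111,0],
    [0,0.111,0],
    [0,0.112,0],
    [0,0,0],
    [0,0,0],
  ],
  hand=[1,1,1,1,1,1,1],
)

```text
clock: 15.22
position: [0.4648, -0.2842, 0.29]
ee_rot: [0.017, 0.981, -0.09, 0.174]
contact_force: [-0.4, 0.1, 0.9]
width: 0.0855
gripper_force: 0.0
```

```bash
cat > m2.py <<'E'
from h import *
import sys
np.set_printoptions(precision=4,suppress=True)
d=snap('wrist',sys.argv[1]); s=status.get_state(); Rt=rot(s['ee_rot']).as_matrix(); p=np.array(s['position'])
psi=np.radians(-10.8); t=.35
zg=np.array([-np.sin(t)*np.cos(psi),-np.sin(t)*np.sin(psi),np.cos(t)]); yh=np.array([-np.sin(psi),np.cos(psi),0])
Rg=np.c_[np.cross(-yh,-zg),-yh,-zg]
h=cv2.cvtColor(np.array(d['pixels']),cv2.COLOR_RGB2HSV); top=np.array([.4928,-.297,.1241])
m=cv2.inRange(h,(40,60,30),(90,255,255)); print('pred',proj(d,top))
for c in cv2.findContours(m,0,1)[0]:
    if cv2.contourArea(c)>60:
        r=cv2.minAreaRect(c); print('green',r); q=onz(d,cv2.boxPoints(r),.124); print('tool-frame', (q-p)@Rt); print('centre',onz(d,[r[0]],.124))
for a in (.08,-.018):
    print('target TCP',a, top-.030*zg+a*zg, *plan(top-.030*zg+a*zg,Rg))
E
python3 m2.py w6
```

```text
pred [[324.6328 203.2039]]
green ((325.0, 203.5), (13.0, 14.0), 90.0)
tool-frame [[-0.0241  0.0001  0.1687]
 [-0.0241  0.0145  0.1687]
 [-0.0366  0.0145  0.1642]
 [-0.0366  0.0001  0.1641]]
centre [[ 0.4924 -0.2973  0.124 ]]
green ((565.8793334960938, 8.448258399963379), (9.284767150878906, 11.698805809020996), 68.19859313964844)
tool-frame [[0.1682 0.2591 0.2399]
 [0.1732 0.2716 0.2417]
 [0.1642 0.2749 0.2384]
 [0.1593 0.2625 0.2366]]
centre [[ 0.6512 -0.5908  0.124 ]]
target TCP 0.08 [ 0.476  -0.2938  0.1711] [-0.0999  0.0231  0.3882] [ 0.     -0.0017  0.0055]
target TCP -0.018 [ 0.509  -0.3001  0.079 ] [-0.1005  0.0231  0.7148] [ 0.     -0.0017  0.0055]
```

View pics/w6.png

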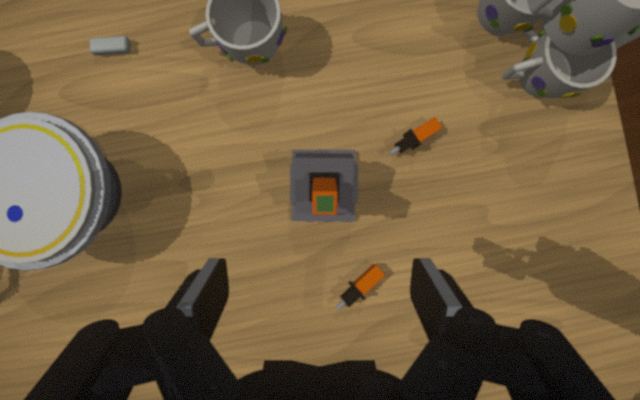

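The wrist view is aligned with the holder: gauge top at (325,203), edges parallel to the image axes. Approaching along the gauge's axis.

Emit:
apply_moves(
  xyz=[
    [-0.05,0.0115,0.03],
    [-0.05,0.0115,0.05],
    [0,0,0.11],
    [0,0,0.11],
    [0,0,0.09],
    [0,0,0],
    [0,0,0],
  ],
  rot=[
    [0,0,0.005],
    [0,0,0],
    [0,0,0],
    [0,0,0],
    [0,0,0],
    [0,0,0],
    [0,0,0],
  ],
  hand=[1,1,1,1,1,1,1],
)

```text
clock: 16.15
position: [0.4758, -0.2932, 0.1703]
ee_rot: [0.016, 0.98, -0.092, 0.174]
contact_force: [-0.6, -0.8, 1.0]
width: 0.0854
gripper_force: 0.0
```

```bash
python3 m2.py w7
```

```text
pred [[317.5623 221.1868]]
green ((317.5, 221.5), (23.0, 25.0), 90.0)
tool-frame [[ 0.0073 -0.0077  0.0523]
 [ 0.0073  0.0086  0.0523]
 [-0.0068  0.0086  0.0471]
 [-0.0068 -0.0077  0.0471]]
centre [[ 0.4926 -0.2969  0.124 ]]
target TCP 0.08 [ 0.476  -0.2938  0.1711] [ 0.002   0.0017 -0.0011] [-0.     -0.0023  0.0007]
target TCP -0.018 [ 0.509  -0.3001  0.079 ] [0.0012 0.0017 0.3255] [-0.     -0.0023  0.0007]
```

Emit:
apply_moves(
  xyz=[
    [0.001,0.0017,0.07],
    [0,0,0.08],
    [0,0,0.08],
    [0,0,0.06],
    [0,0,0.032],
    [0,0,0],
    [0,0,0],
  ],
  rot=[
    [0,0,0],
    [0,0,0],
    [0,0,0],
    [0,0,0],
    [0,0,0],
    [0,0,0],
    [0,0,0],
  ],
  hand=[1,1,1,1,1,1,1],
)

```text
clock: 17.08
position: [0.5075, -0.2993, 0.079]
ee_rot: [0.016, 0.98, -0.093, 0.174]
contact_force: [0.1, 0.5, 0.3]
width: 0.0853
gripper_force: 0.0
```

Emit:
apply_moves(
  xyz=[
    [0,0,0],
    [0,0,0],
    [0,0,0],
    [0,0,0],
    [0,0,0],
    [0,0,0],
  ],
  rot=[
    [0,0,0],
    [0,0,0],
    [0,0,0],
    [0,0,0],
    [0,0,0],
    [0,0,0],
  ],
  hand=[0.3,0,-0.5,-1,-1,-1],
  force=60,
)

```text
clock: 17.82
position: [0.507, -0.2987, 0.0782]
ee_rot: [0.016, 0.98, -0.093, 0.173]
contact_force: [-2.1, 0.9, 5.4]
width: 0.0253
gripper_force: 58.9
```

Emit:
apply_moves(
  xyz=[
    [0,0,-0.03],
    [0,0,-0.05],
    [0,0,-0.06],
    [0,0,-0.06],
    [0,0,-0.06],
    [0,0,-0.06],
    [0,0,0],
    [0,0,0],
  ],
  rot=[
    [0,0,0],
    [0,0,0],
    [0,0,0],
    [0,0,0],
    [0,0,0],
    [0,0,0],
    [0,0,0],
    [0,0,0],
  ],
  hand=[-1,-1,-1,-1,-1,-1,-1,-1],
)

```text
clock: 18.82
position: [0.4745, -0.2926, 0.168]
ee_rot: [0.015, 0.98, -0.093, 0.173]
contact_force: [0.5, -0.6, -2.1]
width: 0.0255
gripper_force: 59.1
```

Emit:
apply_moves(
  xyz=[
    [0,0,-0.1],
    [0,0,-0.1],
    [0,0,-0.1],
    [0,0,0],
    [0,0,0],
    [0,0,0],
    [0,0,0],
    [0,0,0],
  ],
  rot=[
    [0,0,0],
    [0,0,0],
    [0,0,0],
    [0,-0.111,0],
    [0,-0.111,0],
    [0,-0.112,0],
    [0,0,0],
    [0,0,0],
  ],
  hand=[-1,-1,-1,-1,-1,-1,-1,-1],
)

```text
clock: 19.82
position: [0.4439, -0.2866, 0.2517]
ee_rot: [-0.002, 0.996, -0.094, -0.0]
contact_force: [-0.5, 1.0, -0.6]
width: 0.0251
gripper_force: 59.3
```

```bash
python3 - <<'E'
from h import *
np.set_printoptions(precision=4,suppress=True)
s=status.get_state(); print(s['position'],rot(s['ee_rot']).as_matrix().tolist(),s['contact_force'])
print(plan([.5467,.0578,.22],R.from_euler('xz',[180,-10.8],degrees=True).as_matrix()))
E
```

```text
[ 0.4439 -0.2866  0.2517] [[0.9823844368713643, -0.18687112044315163, -5.037115885343004e-05], [-0.18687012011063492, -0.9823799916910445, 0.003018300008321049], [-0.0006135167230044293, -0.0029557180894782555, -0.999995443653523]] [-0.4658  1.0018 -0.5961]
(array([ 0.1222, -1.1914,  0.1091]), array([-0.0028,  0.0006,  0.0005]))
```

Emit:
apply_moves(
  xyz=[
    [0.0175,-0.17,0],
    [0.0175,-0.17,0],
    [0.0175,-0.17,0],
    [0.0175,-0.17,0],
    [0.0175,-0.17,0],
    [0.0175,-0.17,0],
    [0.0175,-0.17,0],
    [0,0,0.07],
  ],
  rot=[
    [0,0,0],
    [0,0,0],
    [0,0,0],
    [0,0,0],
    [0,0,0],
    [0,0,0],
    [0,0,0],
    [0,0,0],
  ],
  hand=[-1,-1,-1,-1,-1,-1,-1,-1],
)

```text
clock: 20.82
position: [0.5483, 0.0597, 0.2337]
ee_rot: [-0.002, 0.996, -0.092, 0.003]
contact_force: [-0.2, -0.8, -1.3]
width: 0.0255
gripper_force: 59.7
```

Emit:
apply_moves(
  xyz=[
    [0,0,0.07],
    [0,0,0.03],
    [0,0,0],
    [0,0,0],
    [0,0,0],
  ],
  rot=[
    [0,0,0],
    [0,0,0],
    [0,0,0],
    [0,0,0],
    [0,0,0],
  ],
  hand=[-1,-1,-1,-1,-1],
)

```text
clock: 21.45
position: [0.5479, 0.0565, 0.2032]
ee_rot: [-0.001, 0.996, -0.094, 0.001]
contact_force: [0.1, -0.2, -1.3]
width: 0.0255
gripper_force: 59.7
```

```bash
python3 - <<'E'
from h import *
np.set_printoptions(precision=4,suppress=True)
s=status.get_state(); p=np.array(s['position']); Rt=rot(s['ee_rot']).as_matrix(); print(p,s['contact_force'])
tip=p+Rt[:,2]*.0615; print('tip est',tip,'shift share',(Rt.T@(np.array([.5467,.0578,.09])-tip)/.3))
o=[]
for n,f in (('scene','s3'),('side','d3')):
    d=snap(n,f); u=proj(d,np.array([tip,tip+[0,0,.08],[.5467,.0578,.09]])); print(n,u.tolist())
    x,y=(u[0]-[50,60]).astype(int); im=cv2.resize(np.ascontiguousarray(np.array(d['pixels'])[y:y+100,x:x+90,::-1]),None,fx=4.4,fy=4.4,interpolation=2)
    for q in u: cv2.circle(im,tuple(int(v) for v in (q-[x,y])*4.4+2),2,(255,0,255),-1)
    o.append(im); print((x,y))
cv2.imwrite('pics/tip.png',np.hstack(o))
E
```

```text
[0.5479 0.0565 0.2032] [ 0.1097 -0.2359 -1.323 ]
tip est [0.548  0.0566 0.1417] shift share [-0.0054 -0.0027  0.1724]
scene [[356.99604024854034, 227.13592099352235], [360.11475030487895, 201.97951447955876], [355.86950120946307, 241.74211836209508]]
(np.int64(306), np.int64(167))
side [[302.53292229265327, 244.7002229162075], [301.32226529740234, 220.76122771747265], [303.5958219676532, 259.34353700960224]]
(np.int64(252), np.int64(184))
```

View pics/tip.png

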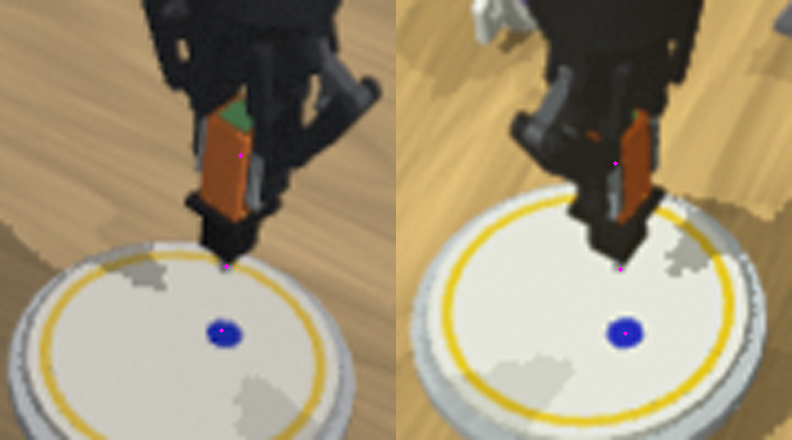

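The gauge hangs upright and the tip's predicted position matches both views, directly above the spot. I'll go down until the tip nearly touches.

Emit:
apply_moves(
  xyz=[
    [-0.002,-0.002,0.04],
    [-0.002,-0.002,0.04],
    [0,0,0.04],
    [0,0,0.03],
    [0,0,0],
    [0,0,0],
    [0,0,0],
  ],
  rot=[
    [0,0,0],
    [0,0,0],
    [0,0,0],
    [0,0,0],
    [0,0,0],
    [0,0,0],
    [0,0,0],
  ],
  hand=[-1,-1,-1,-1,-1,-1,-1],
)

```text
clock: 22.42
position: [0.5469, 0.0582, 0.1578]
ee_rot: [-0.001, 0.996, -0.094, 0.001]
contact_force: [0.2, -0.0, -1.3]
width: 0.0256
gripper_force: 59.8
```

```bash
cat > m3.py <<'E'
from h import *
import sys
np.set_printoptions(precision=4,suppress=True)
P=[];F=[];Q=[]
for i in range(6):
    s=status.get_state();P.append(s['position']);F.append(s['contact_force']);Q.append(rot(s['ee_rot']).as_matrix()[:,2]); d=get_image('wrist')
p=np.mean(P,0); z=np.mean(Q,0); print('p',p,'sd',np.std(P,0),'F',np.mean(F,0),np.std(F,0)); print('z',z,'tip',p+z*.0615)
E
python3 m3.py
```

```text
p [0.5467 0.0582 0.1577] sd [0.0001 0.     0.0001] F [-0.0038  0.1791 -1.3462] [0.3673 0.3096 0.5655]
z [ 0.0012  0.0016 -1.    ] tip [0.5468 0.0583 0.0962]
```

Emit:
apply_moves(
  xyz=[
    [0,0,0.007],
    [0,0,0.007],
    [0,0,0],
    [0,0,0],
  ],
  rot=[
    [0,0,0],
    [0,0,0],
    [0,0,0],
    [0,0,0],
  ],
  hand=[-1,-1,-1,-1],
)

```text
clock: 23.22
position: [0.5464, 0.0582, 0.153]
ee_rot: [-0.001, 0.996, -0.094, -0.0]
contact_force: [0.4, -0.7, -2.2]
width: 0.0253
gripper_force: 59.8
```

```bash
python3 m3.py
```

```text
p [0.5464 0.0582 0.1531] sd [0. 0. 0.] F [-0.0247  0.2651 -1.3844] [0.456  0.5619 0.5424]
z [ 0.0003  0.0017 -1.    ] tip [0.5464 0.0583 0.0916]
```

Emit:
apply_moves(
  xyz=[
    [0,0,0.007],
    [0,0,0],
    [0,0,0],
  ],
  rot=[
    [0,0,0],
    [0,0,0],
    [0,0,0],
  ],
  hand=[-1,-1,-1],
)

```text
clock: 23.9
position: [0.5466, 0.0582, 0.1512]
ee_rot: [-0.001, 0.996, -0.094, 0.0]
contact_force: [-1.0, 0.9, 0.2]
width: 0.0252
gripper_force: 59.9
```

```bash
python3 m3.py
```

```text
p [0.5466 0.0582 0.1512] sd [0. 0. 0.] F [0.2881 0.0302 0.537 ] [0.6611 0.4706 0.2977]
z [ 0.0007  0.0017 -1.    ] tip [0.5466 0.0583 0.0897]
```

Emit:
apply_moves(
  xyz=[
    [0,0,0.007],
    [0,0,0],
    [0,0,0],
  ],
  rot=[
    [0,0,0],
    [0,0,0],
    [0,0,0],
  ],
  hand=[-1,-1,-1],
)

```text
clock: 24.58
position: [0.5466, 0.0583, 0.149]
ee_rot: [-0.001, 0.996, -0.094, 0.0]
contact_force: [0.4, 0.0, 0.5]
width: 0.0253
gripper_force: 59.9
```

```bash
python3 m3.py
```

```text
p [0.5466 0.0582 0.149 ] sd [0. 0. 0.] F [0.1415 0.2463 0.4017] [0.4729 0.5765 0.383 ]
z [ 0.0006  0.0017 -1.    ] tip [0.5466 0.0583 0.0875]
```

Emit:
apply_moves(
  xyz=[
    [0,0,0.005],
    [0,0,0.005],
    [0,0,0],
    [0,0,0],
  ],
  rot=[
    [0,0,0],
    [0,0,0],
    [0,0,0],
    [0,0,0],
  ],
  hand=[-1,-1,-1,-1],
)

```text
clock: 25.38
position: [0.5465, 0.0583, 0.146]
ee_rot: [-0.001, 0.996, -0.094, 0.0]
contact_force: [0.9, -0.1, 1.7]
width: 0.0251
gripper_force: 59.9
```

```bash
sed -i 's/range(6)/range(16)/' m3.py; python3 m3.py; python3 - <<'E'
from h import *
d=snap('scene','s4');e=snap('side','d4')
u=proj(d,[.5467,.0578,.11])[0].astype(int);v=proj(e,[.5467,.0578,.11])[0].astype(int)
c=lambda d,u:cv2.resize(np.array(d['pixels'])[u[1]-45:u[1]+45,u[0]-45:u[0]+45,::-1],None,fx=4.4,fy=4.4,interpolation=2)
cv2.imwrite('pics/fin.png',np.hstack([c(d,u),c(e,v)]))
E
```

```text
p [0.5465 0.0582 0.146 ] sd [0. 0. 0.] F [ 0.5496 -0.0674  1.2742] [0.4396 0.5758 0.3581]
z [ 0.0005  0.0017 -1.    ] tip [0.5465 0.0583 0.0845]
```

View pics/fin.png

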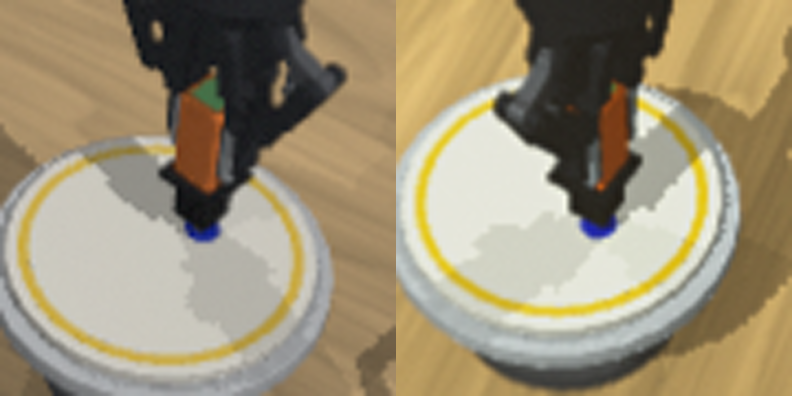

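The tip is on the blue spot in both views. The press is about 2.65 N, which puts the tip roughly 5.6–6 mm in. I'm handing in.

```bash
python3 -c "
from rig import job; print(job.sign_off())"
```

```text
the job is handed in; nothing more can be done
None
```

I handed the job in with the pot upright in the middle of the mat and the gauge still held upright on the blue spot, its tip pressed in about half way (5.6–6 mm, from the force reading), at about 27 s of the 56 s allowed; sign-off returned no verdict.

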